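Load a board under the oblique microscope and set its focus to the index

TASK

First slide the circuit-board carriage (the one with the upright grip) along its rails all the way in under the microscope until it meets the end stop. Then turn the focus knob at the top of the slanted microscope tube until its pointer is lined up with the brass index tab on the collar, and let go. Leave the index tab where it is clamped and do not disturb the screwdriver, the spool or the jar.

Things in the scene. Friction and masses are not known exactly. Their poses are not given: they have to be found in the camera images.
- microscope: Fixed microscope. Origin on the table below the viewed spot, z up. Grey base 14 mm thick, x -100 to 120, y -130 to 230 mm. At x +88 a column (50 mm wide, 179 mm high); a level arm, top at 153 mm, joins it to the black tube (48 mm diameter, lens end 101 mm up). The tube leans 30 degrees from vertical, upper end towards -x; on top a black collar, 104 mm diameter, and the focus knob.
- knob_grip (a point): On the focus knob's axis inside its black bar grip, 22 mm above the skirt disc (76 mm diameter), 18 mm below the bar's top. z: along the axis, outwards, 30 degrees from vertical; x: along the bar to its wedge nose, the pointer; y: across. Bar 18 mm thick, 40 mm high over the skirt, x -32 to +33 mm; white line on top from middle to nose. Nothing beside the bar is over 1 mm higher than the skirt.
- focus_knob (a joint): Knob angle, rad, growing counterclockwise as seen facing the knob; 0 = pointer straight uphill (microscope's +x side). Stops at -2.6 and 2.6. Stays where left; turns at about 0.12 N m. Starts 0.8 to 2.9 rad clockwise of the index, so it may need two grasps.
- pointer (a point): End of the knob's pointer: 40 mm from the knob's axis in the direction of the bar's nose, level with the skirt's top. Turns with the knob. Same axes as knob_grip.
- index_tab (a joint): Angle in rad of the index tab on the collar, same zero and direction as joint focus_knob: the two are equal when pointer and index are lined up. Clamped (stiff); not to be moved.
- index_mark (a point): Tip of the index: a brass tab about 12 mm wide on the collar beside the skirt, pointing inwards with its tip. This point is 40 mm from the knob's axis, level with the skirt's top, where the pointer end comes when lined up. x axis: from the knob's axis towards the tab.
- carriage (a joint): Position of the board carriage in m: 0 fully out, 0.11 home against the dark end stop under the lens; it moves along the microscope's -y as it grows. Needs about 2 to 4 N to slide and stays where it is left.
- carriage_grip (a point): In the middle of the carriage's upright black grip, 19 mm below its top. Grip 16 mm thick along x, 32 mm long along y (sliding direction), 61 mm high over the carriage plate, top 91 mm above the table. Axes parallel to the microscope's. Plate 114 x 160 mm, top 30 mm above the table, with a blue circuit board. When home the grip stands 74 mm to the +y side of the microscope's origin.
- screwdriver: Loose screwdriver, 170 mm long, lying on the table near the microscope; bystander. Origin at the middle of its underside, x along it.
- solder_spool: Loose grey spool, 60 mm diameter, 50 mm high, standing; bystander. Origin under its centre.
- flux_jar: Loose jar with white lid, 54 mm diameter, 70 mm high, standing; bystander. Origin under its centre.

How it is judged (in metres and radians):
On the way, in this order (a step that is already met when the one before it is completed fails the run):
1. the carriage is home against its stop (within 4 mm) (value of joint carriage above 0.106 m), for 0.2 s.
2. the knob's pointer is at the index (within 5 mm at its end, about 7 degrees), carriage still home (distance between pointer and index_mark below 0.005 m and value of joint carriage above 0.106 m), for 0.2 s.
At the end, for the whole second after the job is handed in: The carriage is within 4 mm of its end stop, the end of the knob's pointer is within 5 mm (7 degrees) of the index mark, and the knob is at rest and released (all of step 2 and velocity of joint focus_knob between -0.05 and 0.05 rad/s); the robot touches nothing.
It fails at once if the index tab is shifted (over 4 mm) (distance of index_mark from where it was at the start of the episode above 0.004 m).
It fails at once if the screwdriver is disturbed (moved over 30 mm) (distance of screwdriver from where it was at the start of the episode above 0.03 m).
It fails at once if the spool is disturbed (moved over 30 mm) (distance of solder_spool from where it was at the start of the episode above 0.03 m).
It fails at once if the jar is disturbed (moved over 30 mm) (distance of flux_jar from where it was at the start of the episode above 0.03 m).
It also fails if it takes over 64 s, if anything falls off the work surface, if the arm or the gripper's body presses on something with over 40 N, if the wrist force passes 120 N, or if a joint passes its speed limit or range.

ROBOT

A 6-joint arm with a two-finger parallel gripper is mounted at the origin on the work surface. World frame = base frame: x ahead of the robot, y to its left, z up, the work surface at z = 0. Lengths are in mm, angles in rad, forces in N, time in s.
With the tool pointing down it reaches from about 275 to 750 mm from the base axis. Payload 10.2 kg.
Tool frame: the origin (TCP) lies between the finger pads; the fingertips stand 11 mm ahead of it and the grasp point (between the pads) lies 8 mm behind it; z points along the fingers, y is the line along which they close (so a half turn about z gives the same grasp; the last joint's range is limited). The gripper opens to 85 mm and grips with 20 to 120 N. Pads are 22 mm wide; open, the fingers measure 114 mm over their backs; the gripper's body (76 mm by 85 mm) begins 54 mm behind the grasp point. The pads swing forward as they close: fully open they stand 13 mm farther back than shut.
Start: joints at [-1.477, 0.313, 1.498, -0, 1.331, -0.223], TCP at [163.539, -498.885, 242.294] pointing down, gripper open.
Joint ranges: [-2.94, 2.94], [-0.97, 2.17], [0.19, 2.56], [-1.23, 4.37], [0.02, 3.11], [-2.88, 2.88]. Speed limits (rad/s): [2.39, 2.39, 3.01, 3.14, 3.14, 3.14].

INTERFACE

Orientations are given as a unit quaternion [w, x, y, z].
In Python, from rig import sense, eyes, finish_job gives the robot as it stands.
- The arm moves only by the shell command python3 -m jog 'ROWS' [FORCE]. ROWS is JSON, a list of rows, each a list of 7 numbers: the shift along the tool's x, y, z in m, then the turn, a rotation vector about the tool's x, y, z in rad, then the finger opening in m, from 0 to 0.0854. In form: [[dx, dy, dz, rx, ry, rz, gripper], ...]. A call has 1 to 5 rows; each row shifts and turns the commanded pose from where the row before left it, along the tool's axes as they then stand; what a row does not reach is not made up. A row lasts 1/10 s, in which the tool goes at most 50 mm and 8.59 degrees, less where a joint would pass 70% of its speed; a pose out of reach is approached as far as the arm can. A call is refused whole if a number of a shift passes 0.05 or a number of a turn 0.15, either way. A call with a gripper value outside its range is refused whole. The fingers move at their own pace and stop on an object; FORCE is the grip in N (left out, the last holds). Time passes only in rows, so rows that do not move let the fingers close. It gives the time, the measured TCP pose, the force, the opening and the grip force at its end, in the units of the state.
- sense(): the state, without advancing time (a new reading comes with each control period).
- eyes.capture(name): name is "scene" or "top"; returns the picture (420x560x3 uint8, red, green, blue); there is no depth.
- eyes.calibration(name): a dict with "fx", "fy", "cx", "cy" (pixels), "dist" ([k1, k2, p1, p2, k3] as OpenCV has them; the pictures are not rectified), "cam_to_world" (4x4, takes a point from camera to world coordinates). Camera axes: x right, y down, z forward; pixel columns grow to the right and rows downward; lengths in mm; the calibration is good to about 2 mm. A picture is of the moment at which its call begins. calibration takes no time and is no camera call.
- finish_job(): hands the job in; it is judged then, once.
The state is a dict: "time_s": time; "joints": joint angles; "dq": joint speeds; "tau": joint torques, N m; "eef_pos": TCP position; "ee_rot": TCP orientation; "force": force on the tool from outside, world axes, zero at the start; "wrist_torque": the same for the moment, N m; "grip_width": opening from 0.0 (shut) to 1.0 (fully open); "grip_force": force on a finger pad.
Only numpy, scipy, OpenCV 4.12 (cv2) and the standard library are available. Lean on these libraries where they do the work, as an engineer would, in place of code of your own. Each camera call takes 0.05 s, during which the arm holds its last target. There are 200 camera calls.

## Working session

There is one attempt and no reset: what is moved stays moved. The work goes in short steps, Python scripts to look and compute and a shell command to move; the robot and the scene stay as the last step left them, time stands still between calls to the robot, and variables do not carry over. Pictures are saved under pics/ and viewed, at most 10 in all, crops included, and the job is handed in when it is done.

```bash
mkdir -p pics; ls; python3 - <<'E'
from rig import sense, eyes
import cv2,numpy as np
for n in("scene","top"):
    cv2.imwrite(f"pics/{n}0.png",eyes.capture(n)[:,:,::-1])
    c=eyes.calibration(n);print(n,c["fx"],c["fy"],c["cx"],c["cy"],c["dist"]);print(np.round(c["cam_to_world"],3))
s=sense();print({k:np.round(v,3) for k,v in s.items()})
E
```

```text
pics
scene 423.17431112986924 423.17431112986924 280.36212112697604 211.9814189423605 [-0.03738925  0.          0.          0.          0.        ]
[[ 5.610000e-01  6.820000e-01 -4.700000e-01  1.018515e+03]
 [ 8.280000e-01 -4.630000e-01  3.170000e-01 -4.382720e+02]
 [-2.000000e-03 -5.660000e-01 -8.240000e-01  1.058048e+03]
 [ 0.000000e+00  0.000000e+00  0.000000e+00  1.000000e+00]]
top 541.5763960618548 541.5763960618548 272.5994924442 213.56076651728222 [-0.16113189  0.          0.          0.          0.        ]
[[ 8.000000e-03 -9.850000e-01  1.750000e-01  3.474240e+02]
 [-1.000000e+00 -7.000000e-03  7.000000e-03 -1.139060e+02]
 [-6.000000e-03 -1.750000e-01 -9.850000e-01  1.264093e+03]
 [ 0.000000e+00  0.000000e+00  0.000000e+00  1.000000e+00]]
{'time_s': np.float64(0.1), 'joints': array([-1.477,  0.313,  1.498,  0.   ,  1.331, -0.223]), 'dq': array([ 0.002, -0.001, -0.002, -0.   , -0.   ,  0.   ]), 'tau': array([ 2.0000e-03, -4.1290e+01, -2.6014e+01, -0.0000e+00,  3.0000e-03,
       -0.0000e+00]), 'eef_pos': array([ 163.526, -498.678,  241.831]), 'ee_rot': array([-0.001,  0.987,  0.158,  0.   ]), 'force': array([ 0.052,  0.122, -0.034]), 'wrist_torque': array([ 0.015, -0.012, -0.03 ]), 'grip_force': np.float64(0.0), 'grip_width': np.float64(0.998)}
```

View pics/scene0.png

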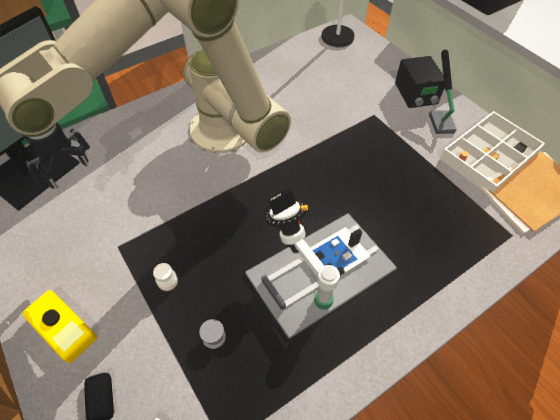

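View pics/top0.png

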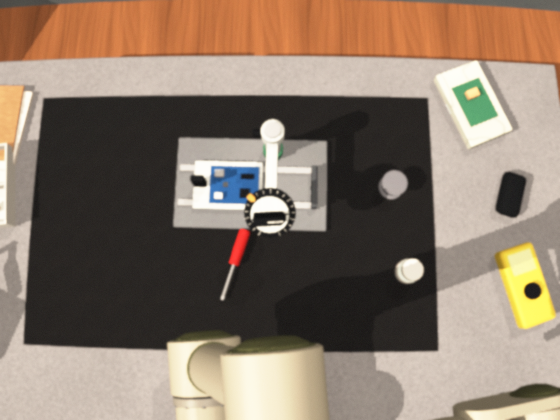

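The scene view shows the microscope at about (290,230), the grip at (355,237), the spool at (212,333) and the jar at (165,277). The top view shows the collar at (270,213), the brass tab at (250,198), the grip at (198,181) and the screwdriver at (235,262). I'll zoom in on the knob next and measure.

```bash
cat > h.py <<'E'
import numpy as np, cv2
from rig import sense, eyes
def ray(n,uv):
    c=eyes.calibration(n);K=np.array([[c["fx"],0,c["cx"]],[0,c["fy"],c["cy"]],[0,0,1]]);T=np.array(c["cam_to_world"])
    p=cv2.undistortPoints(np.array([[uv]],float),K,np.array(c["dist"]))[0,0]
    return T[:3,3],T[:3,:3]@np.array([p[0],p[1],1])
def plane(n,uv,z):
    o,d=ray(n,uv);return o+d*(z-o[2])/d[2]
def onplane(n,uv,p0,nn):
    o,d=ray(n,uv);return o+d*((p0-o)@nn)/(d@nn)
def tri(a,b):
    (o1,d1),(o2,d2)=ray("top",a),ray("scene",b)
    t=np.linalg.lstsq(np.c_[d1,-d2],o2-o1,rcond=None)[0]
    p,q=o1+d1*t[0],o2+d2*t[1];return (p+q)/2,np.linalg.norm(p-q)
def proj(n,P):
    c=eyes.calibration(n);K=np.array([[c["fx"],0,c["cx"]],[0,c["fy"],c["cy"]],[0,0,1]]);T=np.linalg.inv(np.array(c["cam_to_world"]))
    return cv2.projectPoints(np.atleast_2d(np.array(P,float)),cv2.Rodrigues(T[:3,:3])[0],T[:3,3],K,np.array(c["dist"]))[0][:,0]
E
python3 - <<'E'
from h import *
a=cv2.imread("pics/top0.png");b=cv2.imread("pics/scene0.png")
A=cv2.resize(a[170:250,170:320],None,fx=5,fy=5,interpolation=cv2.INTER_CUBIC)
B=cv2.resize(b[180:280,240:390],None,fx=5,fy=5,interpolation=cv2.INTER_CUBIC)
cv2.imwrite("pics/topz.png",A);cv2.imwrite("pics/scenez.png",B)
C=[plane("top",p,14) for p in[(177,137.5),(326.5,139.5),(328,231),(174,230)]]
print(np.round(C,1)); print(np.mean(C,0),[np.linalg.norm(C[i]-C[i-1]) for i in range(4)])
E
```

```text
[[ 755.7  128.8   14. ]
 [ 752.1 -233.4   14. ]
 [ 529.2 -234.4   14. ]
 [ 529.   126.4   14. ]]
[641.49659191 -53.18292403  14.        ] [np.float64(226.76968817739487), np.float64(362.2386185335706), np.float64(222.85560422612997), np.float64(360.7792555147337)]
```

View pics/topz.png

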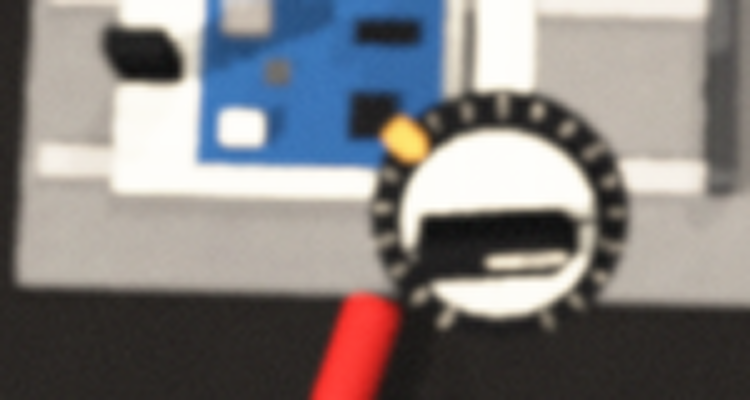

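View pics/scenez.png

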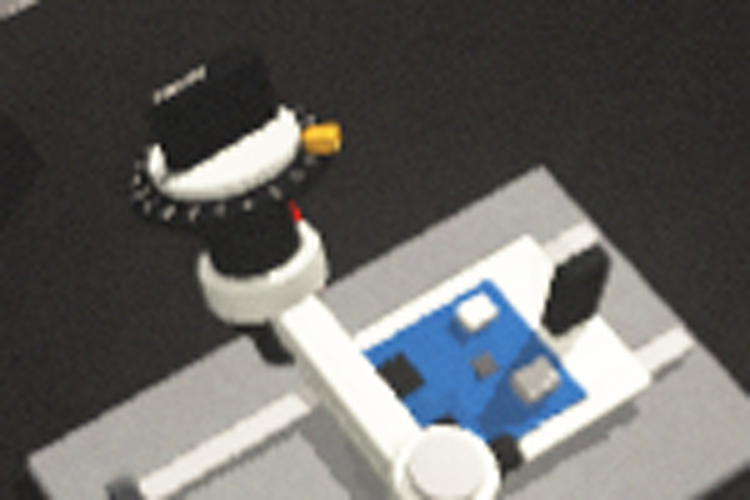

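The top crop has the skirt centre at (500,222), the tab at (405,138), and the white line running from (485,264) to its nose end at (572,257). The scene crop shows the same line from (207,68) to (155,97), and the tab at (322,137). So the pointer faces world -y, and the tab is on the +x,+y side.

```bash
python3 - <<'E'
from h import *
t=lambda u,v:(170+(u-2)/5,170+(v-2)/5); s=lambda u,v:(240+(u-2)/5,180+(v-2)/5)
def show(n,a,b):
    p,e=tri(t(*a),s(*b));print(n,np.round(p,1),round(e,1));return p
m=show("line mid",(485,264),(207,68)); q=show("line nose",(570,257),(155,97)); tab=show("tab outer top",(405,135),(322,137))
show("grip top centre",(138,62) ,(583,258))
# column top: z=179
print("coltop",plane("top",(272.5,131.5),179),plane("scene",s(445,462),179))
print("griptop z91",plane("top",(198,180.0),91),plane("scene",s(592,256),91))
nn=np.array([-.5,0,np.cos(np.pi/6)])
# circle of skirt rim, white pixels in top: fit on plane via rim points at skirt height
top=m-40*nn  # point on skirt plane
uv=[t(*p) for p in[(500,127),(598,215),(500,318),(402,205),(425,155),(575,285),(572,155)]]
P=np.array([onplane("top",x,top,nn) for x in uv]);ex=np.array([nn[2],0,.5]);ey=np.array([0,1,0])
xy=np.c_[(P-top)@ex,(P-top)@ey];c=np.linalg.lstsq(np.c_[2*xy,np.ones(len(xy))],(xy**2).sum(1),rcond=None)[0]
print("circle off",c[:2],"R",np.sqrt(c[2]+c[0]**2+c[1]**2)); ctr=top+c[0]*ex+c[1]*ey;print("skirt ctr",ctr)
def ang(p):d=p-ctr;return np.arctan2(d@ey,d@ex),np.hypot(d@ey,d@ex),d@nn
print("tab ang",ang(tab),"tab top-only",ang(onplane("top",t(405,138),ctr,nn)),"nose",ang(q),"line dir",np.arctan2((q-m)@ey,(q-m)@ex))
E
```

```text
line mid [511.4 -94.9 246.4] 0.7
line nose [ 513.9 -126.8  250. ] 1.5
tab outer top [565.  -63.5 227. ] 1.0
grip top centre [630.   67.5  83.7] 6.3
coltop [ 715.34591214 -104.43164235  179.        ] [ 718.46632591 -102.89930448  179.        ]
griptop z91 [631.07632465  61.95564929  91.        ] [635.86585372  71.53608339  91.        ]
circle off [ 1.87490967 -5.117335  ] R 39.82252304148455
skirt ctr [ 533.0119613  -100.0013648   212.66287706]
tab ang (np.float64(0.8086193489499727), np.float64(50.48991873961452), np.float64(-3.609962494528355)) tab top-only (np.float64(0.8093675977009908), np.float64(50.840680321585324), np.float64(-4.783437186095099e-14)) nose (np.float64(-1.4915447382085383), np.float64(26.901545628052784), np.float64(41.9391255381922)) line dir -1.4460447410756856
```

The knob sits at about -1.47 rad and the index at about +0.81. The skirt centre is at about (533,-101,213), and its fitted radius of 39.8 mm matches the 38 mm given. I'll lift, align the tool, and move over to the +y side of the carriage with the fingers shut.

```bash
python3 -m jog '[[0,0,-0.04,0,0,0.106,0],[0,0,-0.04,0,0,0.106,0],[0,0,-0.05,0,0,0.106,0]]' && python3 -m jog '[[0.045,-0.02,0,0,0,0,0],[0.045,-0.02,0,0,0,0,0],[0.045,-0.02,0,0,0,0,0],[0.045,-0.02,0,0,0,0,0],[0.045,-0.02,0,0,0,0,0]]' && python3 -m jog '[[0.02,-0.045,0,0,0,0,0],[0.02,-0.045,0,0,0,0,0],[0.02,-0.045,0,0,0,0,0],[0.02,-0.045,0,0,0,0,0],[0.02,-0.045,0,0,0,0,0]]' && python3 -m jog '[[0.02,-0.045,0,0,0,0,0],[0.02,-0.045,0,0,0,0,0],[0.02,-0.045,0,0,0,0,0],[0.02,-0.045,0,0,0,0,0],[0.02,-0.045,0,0,0,0,0]]' && python3 -m jog '[[0.02,-0.04,0,0,0,0,0],[0.02,-0.04,0,0,0,0,0],[0,0,0,0,0,0,0],[0,0,0,0,0,0,0]]'
```

```text
time_s: 0.4
eef_pos: [163.5, -498.3, 372.6]
ee_rot: [-0.002, 1.0, -0.003, -0.0]
force: [0.3, -0.8, 0.7]
grip_width: 0.511
grip_force: 0.0
time_s: 0.9
eef_pos: [390.3, -397.9, 372.1]
ee_rot: [-0.0, 1.0, -0.001, -0.0]
force: [0.5, -0.2, -0.5]
grip_width: 0.002
grip_force: 0.0
time_s: 1.4
eef_pos: [489.3, -172.3, 372.1]
ee_rot: [-0.0, 1.0, -0.001, -0.0]
force: [1.0, -0.8, -0.1]
grip_width: -0.001
grip_force: 0.0
time_s: 1.9
eef_pos: [589.6, 52.7, 372.0]
ee_rot: [0.0, 1.0, -0.001, -0.0]
force: [1.5, -0.5, 1.1]
grip_width: 0.0
grip_force: 0.0
time_s: 2.3
eef_pos: [629.4, 131.1, 371.2]
ee_rot: [0.0, 1.0, 0.0, -0.001]
force: [0.6, -0.1, 0.9]
grip_width: 0.001
grip_force: 0.0
```

```bash
python3 -m jog '[[0,0,0,-0.15,0,0,0],[0,0,0,-0.15,0,0,0],[0,-0.0118,0.0382,0,0,0,0],[0,-0.0118,0.0382,0,0,0,0],[0,-0.0118,0.0382,0,0,0,0]]' && python3 -m jog '[[0,-0.0118,0.0382,0,0,0,0],[0,-0.0118,0.0382,0,0,0,0],[0,-0.0118,0.0382,0,0,0,0],[0,-0.0059,0.0191,0,0,0,0],[0,0,0,0,0,0,0]]'
python3 - <<'E'
from h import *
b=eyes.capture("scene")[:,:,::-1];a=eyes.capture("top")[:,:,::-1]
B=cv2.resize(b[160:300,230:430],None,fx=3,fy=3);A=cv2.resize(a[120:260,150:350],None,fx=3,fy=3)[:180]
cv2.imwrite("pics/push0.png",np.vstack([B,A]))
E
```

```text
time_s: 2.8
eef_pos: [628.7, 129.2, 251.4]
ee_rot: [0.149, 0.989, -0.001, 0.0]
force: [0.9, -0.4, 1.0]
grip_width: 0.001
grip_force: 0.0
time_s: 3.3
eef_pos: [627.7, 128.8, 109.8]
ee_rot: [0.15, 0.989, -0.001, -0.003]
force: [-0.3, -0.3, 1.1]
grip_width: -0.005
grip_force: 0.0
```

View pics/push0.png

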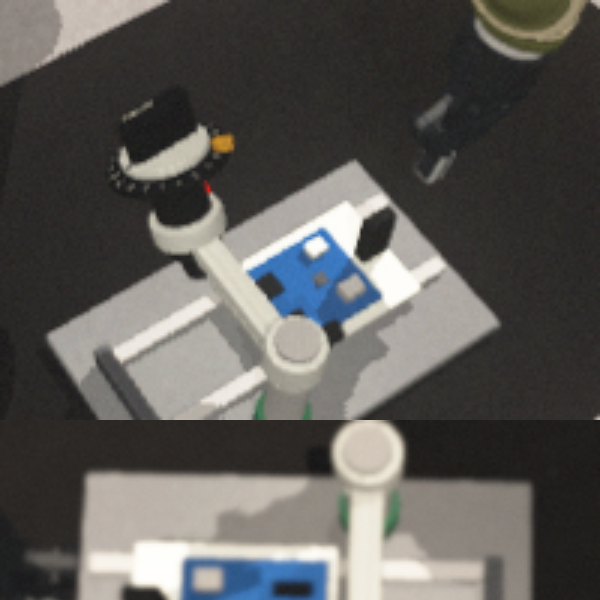

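```bash
python3 -m jog '[[0.003,-0.0118,0.0382,0,0,0,0],[0,-0.003,0.0095,0,0,0,0],[0,0.0191,0.0059,0,0,0,0],[0,0.0096,0.003,0,0,0,0],[0,0.0096,0.003,0,0,0,0]]' && python3 -m jog '[[0,0.0096,0.003,0,0,0,0],[0,0.0096,0.003,0,0,0,0],[0,0.0096,0.003,0,0,0,0],[0,0.0096,0.003,0,0,0,0],[0,0.0096,0.003,0,0,0,0]]'
```

```text
time_s: 3.9
eef_pos: [632.8, 89.9, 64.1]
ee_rot: [0.149, 0.989, -0.001, 0.001]
force: [-0.1, 3.7, 2.0]
grip_width: -0.002
grip_force: 1.4
time_s: 4.4
eef_pos: [632.1, 39.3, 62.3]
ee_rot: [0.149, 0.989, -0.001, -0.0]
force: [-0.1, 2.2, 1.1]
grip_width: -0.001
grip_force: 1.4
```

Contact made: the carriage is sliding at 2–4 N. I'll keep going and slow down near home.

```bash
python3 -m jog '[[0,0.0096,0.003,0,0,0,0],[0,0.0096,0.003,0,0,0,0],[0,0.0048,0.0015,0,0,0,0],[0,0.0029,0.0009,0,0,0,0]]' && python3 -m jog '[[0,0.002,0.0006,0,0,0,0],[0,0.002,0.0006,0,0,0,0]]'&& python3 -m jog '[[0,0.002,0.0006,0,0,0,0]]'&& python3 -m jog '[[0,0.002,0.0006,0,0,0,0]]'
```

```text
time_s: 4.8
eef_pos: [632.0, 11.3, 62.0]
ee_rot: [0.149, 0.989, -0.001, -0.0]
force: [-1.6, 2.1, 1.7]
grip_width: 0.001
grip_force: 1.1
time_s: 5.0
eef_pos: [631.9, 7.8, 62.0]
ee_rot: [0.149, 0.989, -0.0, -0.0]
force: [-2.2, 2.9, 0.2]
grip_width: 0.003
grip_force: 1.1
time_s: 5.1
eef_pos: [631.9, 5.8, 62.0]
ee_rot: [0.149, 0.989, -0.0, -0.0]
force: [-1.9, 2.2, -0.7]
grip_width: 0.001
grip_force: 1.1
time_s: 5.2
eef_pos: [632.0, 3.6, 62.1]
ee_rot: [0.149, 0.989, -0.0, -0.0]
force: [-0.9, 1.8, -0.3]
grip_width: 0.003
grip_force: 1.1
```

```bash
for i in 1; do :; done; python3 -m jog '[[0,0.002,0.0006,0,0,0,0]]' && python3 -m jog '[[0,0.002,0.0006,0,0,0,0]]'&& python3 -m jog '[[0,0.002,0.0006,0,0,0,0]]'
```

```text
time_s: 5.3
eef_pos: [632.0, 1.7, 62.1]
ee_rot: [0.149, 0.989, -0.001, -0.0]
force: [-2.2, 12.9, 2.1]
grip_width: 0.003
grip_force: 6.6
time_s: 5.4
eef_pos: [632.0, 1.5, 62.1]
ee_rot: [0.148, 0.989, -0.001, 0.0]
force: [-3.6, 21.6, 3.1]
grip_width: 0.0
grip_force: 10.8
time_s: 5.5
eef_pos: [632.0, 1.2, 62.2]
ee_rot: [0.146, 0.989, -0.001, 0.0]
force: [-4.8, 31.0, 5.4]
grip_width: 0.001
grip_force: 15.7
```

The force climbs while y stays put at about 1.6, against a predicted home near 3.5, so the carriage is home. Now back off and rise.

```bash
python3 -m jog '[[0,0,0,0,0,0,0],[0,-0.0191,-0.0059,0,0,0,0],[0,-0.0478,-0.0147,0,0,0,0],[0,0.0118,-0.0382,0,0,0,0],[0,0.0118,-0.0382,0,0,0,0]]' && python3 -m jog '[[0,0.0118,-0.0382,0,0,0,0],[0,0.0118,-0.0382,0,0,0,0],[0,0.0118,-0.0382,0,0,0,0.0854],[0,0.0118,-0.0382,0,0,0,0.0854],[0,0.0118,-0.0382,0,0,0,0.0854]]' && python3 -m jog '[[0,0.0118,-0.0382,0.15,0,0,0.0854],[0,0,-0.01,0.15,0,0,0.0854],[0,0,0,0,0,0,0.0854],[0,0,0,0,0,0,0.0854]]'
cat >> h.py <<'E'
from scipy.spatial.transform import Rotation as R
CTR=np.array([533,-101.5,212.7]);N=np.array([-.5,0,3**.5/2]);EX=np.array([3**.5/2,0,.5]);EY=np.array([0,1.,0])
def to(phi,out):  # tool x at knob angle phi, TCP `out` mm above skirt on axis
    s=sense();w,x,y,z=s["ee_rot"];R0=R.from_quat([x,y,z,w]);X=np.cos(phi)*EX+np.sin(phi)*EY
    R1=R.from_matrix(np.c_[X,np.cross(-N,X),-N]);P=CTR+out*N
    print("shift(tool mm)",np.round(R0.inv().apply(P-np.array(s["eef_pos"])),1),"world",np.round(P-np.array(s["eef_pos"]),1),"rotvec",np.round((R0.inv()*R1).as_rotvec(),3),"q",np.round(s["joints"],2),"t",s["time_s"])
E
python3 -c "
from h import *
to(1.67,118);to(0,118)"
```

```text
time_s: 6.0
eef_pos: [632.0, 68.3, 142.5]
ee_rot: [0.15, 0.989, 0.001, -0.001]
force: [0.1, -0.8, 1.3]
grip_width: 0.003
grip_force: 0.0
time_s: 6.5
eef_pos: [632.2, 66.9, 344.2]
ee_rot: [0.15, 0.989, -0.001, 0.001]
force: [-0.8, -0.5, 0.6]
grip_width: 0.507
grip_force: 0.0
time_s: 6.9
eef_pos: [632.3, 68.0, 391.2]
ee_rot: [0.002, 1.0, -0.001, -0.0]
force: [-0.5, -0.2, -0.3]
grip_width: 0.998
grip_force: 0.0
shift(tool mm) [-157.8  169.6   76.9] world [-158.3 -169.5  -76.3] rotvec [-0.434  0.399 -1.629] q [-0.08  0.55  0.77 -0.    1.82  1.5 ] t 6.9
shift(tool mm) [-157.8  169.6   76.9] world [-158.3 -169.5  -76.3] rotvec [ 0.004  0.525 -0.002] q [-0.08  0.55  0.77 -0.    1.82  1.5 ] t 6.9
```

```bash
python3 -m jog '[[-0.0316,0.034,0,0,0,0,0.0854],[-0.0316,0.034,0,0,0,0,0.0854],[-0.0316,0.034,0,0,0,0,0.0854],[-0.0316,0.034,0,0,0,0,0.0854],[-0.0316,0.034,0,0,0,0,0.0854]]' >/dev/null && python3 -m jog '[[0,0,0,0,0.131,0,0.0854],[0,0,0,0,0.131,0,0.0854],[0,0,0,0,0.131,0,0.0854],[0,0,0,0,0.131,0,0.0854],[0,0,0,0,0,-0.139,0.0854]]' && python3 -m jog '[[0,0,0,0,0,-0.139,0.0854],[0,0,0,0,0,-0.139,0.0854],[0,0,0,0,0,-0.139,0.0854],[0,0,0,0,0,-0.139,0.0854],[0,0,0,0,0,-0.139,0.0854]]' && python3 -m jog '[[0,0,0,0,0,-0.139,0.0854],[0,0,0,0,0,-0.139,0.0854],[0,0,0,0,0,-0.139,0.0854],[0,0,0,0,0,-0.139,0.0854],[0,0,0,0,0,-0.139,0.0854]]'  && python3 -m jog '[[0,0,0,0,0,-0.139,0.0854],[0,0,0,0,0,0,0.0854]]'
python3 -c "
from h import *
to(1.67,118)"
```

```text
time_s: 7.9
eef_pos: [472.3, -99.9, 389.6]
ee_rot: [0.019, 0.964, 0.068, 0.258]
force: [0.5, -0.2, 0.1]
grip_width: 1.001
grip_force: 0.0
time_s: 8.4
eef_pos: [473.7, -100.2, 390.3]
ee_rot: [0.105, 0.882, 0.394, 0.235]
force: [0.6, -0.0, 0.8]
grip_width: 1.0
grip_force: 0.0
time_s: 8.9
eef_pos: [473.7, -100.2, 390.3]
ee_rot: [0.179, 0.695, 0.671, 0.185]
force: [0.5, 0.2, -0.1]
grip_width: 1.0
grip_force: 0.0
time_s: 9.1
eef_pos: [473.8, -100.2, 390.6]
ee_rot: [0.191, 0.649, 0.716, 0.173]
force: [-0.4, -0.1, 0.2]
grip_width: 0.999
grip_force: 0.0
shift(tool mm) [  2.4 -37.4  65.8] world [  0.2  -1.3 -75.7] rotvec [-0.003  0.     0.   ] q [-0.6  -0.12  1.68  0.31  1.16 -0.76] t 9.1
```

Joint 6 would run out of range in this grasp (-0.76 minus 2.28). The half-turned grasp starts near +2.38 and ends near +0.1, so I'll flip the tool.

```bash
python3 -m jog '[[0,0,0,0,0,0.143,0.0854],[0,0,0,0,0,0.143,0.0854],[0,0,0,0,0,0.143,0.0854],[0,0,0,0,0,0.143,0.0854],[0,0,0,0,0,0.143,0.0854]]' >/dev/null && python3 -m jog '[[0,0,0,0,0,0.143,0.0854],[0,0,0,0,0,0.143,0.0854],[0,0,0,0,0,0.143,0.0854],[0,0,0,0,0,0.143,0.0854],[0,0,0,0,0,0.143,0.0854]]' >/dev/null && python3 -m jog '[[0,0,0,0,0,0.143,0.0854],[0,0,0,0,0,0.143,0.0854],[0,0,0,0,0,0.143,0.0854],[0,0,0,0,0,0.143,0.0854],[0,0,0,0,0,0.143,0.0854]]' >/dev/null && python3 -m jog '[[0,0,0,0,0,0.143,0.0854],[0,0,0,0,0,0.143,0.0854],[0,0,0,0,0,0.143,0.0854],[0,0,0,0,0,0.143,0.0854],[0,0,0,0,0,0.143,0.0854]]' >/dev/null && python3 -m jog '[[0,0,0,0,0,0.143,0.0854],[0,0,0,0,0,0.137,0.0854],[0,0,0,0,0,0,0.0854]]'
python3 -c "
from h import *
to(-1.47,118);to(-1.47,18)"
```

```text
time_s: 11.4
eef_pos: [473.9, -100.5, 391.1]
ee_rot: [-0.173, 0.715, -0.65, 0.191]
force: [0.1, -0.5, 0.6]
grip_width: 1.001
grip_force: 0.0
shift(tool mm) [-2.6 37.8 66.1] world [  0.1  -1.  -76.2] rotvec [ 0.002 -0.    -0.006] q [-0.6  -0.12  1.68  0.31  1.16  2.38] t 11.4
shift(tool mm) [ -2.6  37.6 166.1] world [  50.1   -1.  -162.8] rotvec [ 0.002 -0.    -0.006] q [-0.6  -0.12  1.68  0.31  1.16  2.38] t 11.4
```

```bash
python3 -m jog '[[-0.0013,0.0188,0.033,0,0,0,0.0854],[-0.0013,0.0188,0.033,0,0,0,0.0854],[0,0,0.03,0,0,0,0.0854],[0,0,0.025,0,0,0,0.0854],[0,0,0,0,0,0,0.0854]]'
python3 - <<'E'
from h import *
to(-1.47,18)
b=eyes.capture("scene")[:,:,::-1];a=eyes.capture("top")[:,:,::-1]
B=cv2.resize(b[150:270,220:370],None,fx=4,fy=4);A=cv2.resize(a[150:270,200:350],None,fx=4,fy=4)
cv2.imwrite("pics/kn0.png",np.hstack([B,A])[:, :][::1,::1] if 0 else cv2.resize(np.hstack([B,A]),(800,320)))
E
```

```text
time_s: 11.9
eef_pos: [501.5, -101.1, 265.1]
ee_rot: [-0.173, 0.717, -0.649, 0.189]
force: [0.8, 0.6, 0.8]
grip_width: 1.002
grip_force: 0.0
shift(tool mm) [ 0.6 -1.3 43.1] world [ 22.5  -0.4 -36.8] rotvec [ 0.005  0.003 -0.002] q [-0.56  0.03  1.87  0.37  0.83  2.29] t 11.9
```

View pics/kn0.png

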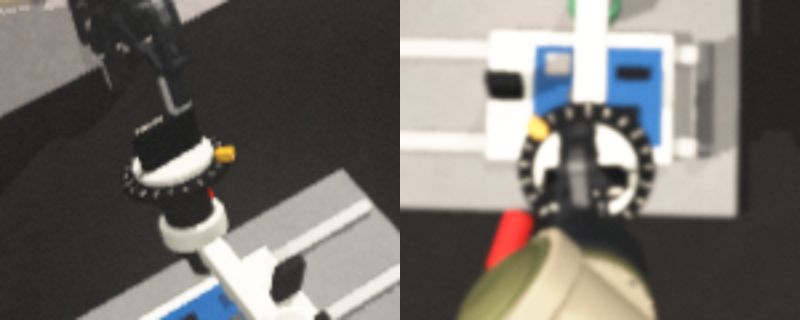

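The top view shows the fingers centred over the bar at about (580,170), and the carriage against its stop at (705,90). Descend and grip.

```bash
python3 -m jog '[[0,-0.001,0.022,0,0,0,0.0854],[0,0,0.021,0,0,0,0.0854],[0,0,0,0,0,0,0.04],[0,0,0,0,0,0,0.03],[0,0,0,0,0,0,0.02]]' 40 && python3 -m jog '[[0,0,0,0,0,0,0.0],[0,0,0,0,0,0,0],[0,0,0,0,0,0,0],[0,0,0,0,0,0,0]]' 40
python3 -c "
from h import *
to(-1.47,18);print(sense()['wrist_torque'])"
```

```text
time_s: 12.5
eef_pos: [524.3, -102.2, 233.3]
ee_rot: [-0.174, 0.715, -0.648, 0.193]
force: [0.8, -0.7, 0.5]
grip_width: 0.514
grip_force: 0.0
time_s: 12.9
eef_pos: [520.7, -102.3, 230.3]
ee_rot: [-0.171, 0.717, -0.649, 0.189]
force: [-38.5, -8.2, 9.2]
grip_width: 0.205
grip_force: 40.6
shift(tool mm) [-0.6 -2.   3.4] world [ 3.3  0.8 -2. ] rotvec [ 0.009  0.    -0.   ] q [-0.54  0.11  1.87  0.38  0.74  2.28] t 12.9
[-1.12813355  4.70695341 -0.38022302]
```

The bar is held at 17.5 mm wide, but with 38 N of side force. The true axis is about 4 mm downhill of my estimate, so I'll shift to relieve it.

```bash
python3 -m jog '[[0,0.002,0,0,0,0,0]]'; python3 -m jog '[[0,0.0017,0,0,0,0,0],[0,0,0,0,0,0,0]]'
python3 -c "
from h import *
to(-1.47,18);print(sense()['wrist_torque'])"
```

```text
time_s: 13.0
eef_pos: [520.4, -102.4, 230.2]
ee_rot: [-0.172, 0.716, -0.649, 0.191]
force: [-12.9, -1.8, 4.7]
grip_width: 0.203
grip_force: 39.0
time_s: 13.2
eef_pos: [520.3, -102.4, 230.2]
ee_rot: [-0.173, 0.716, -0.649, 0.192]
force: [-11.0, -1.0, 4.5]
grip_width: 0.206
grip_force: 40.0
shift(tool mm) [-0.6 -2.4  3.5] world [ 3.7  0.9 -1.9] rotvec [ 0.001 -0.001 -0.002] q [-0.54  0.11  1.88  0.39  0.73  2.27] t 13.2
[-0.08146706  1.41736049  0.01424758]
```

```bash
python3 -m jog '[[0,0,0,0,0,-0.13,0],[0,0,0,0,0,-0.13,0],[0,0,0,0,0,-0.13,0],[0,0,0,0,0,-0.13,0],[0,0,0,0,0,0,0]]'
python3 -c "
from h import *
to(-0.95,18);print(sense()['wrist_torque'])"
```

```text
time_s: 13.7
eef_pos: [521.7, -101.8, 231.1]
ee_rot: [-0.119, 0.859, -0.441, 0.231]
force: [5.7, 5.3, 3.2]
grip_width: 0.201
grip_force: 39.2
shift(tool mm) [ 0.1 -0.6  3.6] world [ 2.3  0.3 -2.8] rotvec [-0.002 -0.002  0.001] q [-0.54  0.11  1.88  0.39  0.73  1.75] t 13.7
[ 0.75499133 -0.22571792  0.50330456]
```

Tracking well with low forces. Continue.

```bash
python3 -m jog '[[0,0,0,0,0,-0.13,0],[0,0,0,0,0,-0.13,0],[0,0,0,0,0,-0.13,0],[0,0,0,0,0,-0.13,0],[0,0,0,0,0,0,0]]'
python3 -c "
from h import *
to(-0.43,18);print(sense()['wrist_torque'])"
```

```text
time_s: 14.2
eef_pos: [522.7, -100.5, 231.7]
ee_rot: [-0.057, 0.943, -0.206, 0.255]
force: [17.0, 16.7, 1.0]
grip_width: 0.208
grip_force: 39.2
shift(tool mm) [-0.1  1.2  3.6] world [ 1.3 -1.  -3.4] rotvec [-0.005 -0.004  0.   ] q [-0.53  0.11  1.88  0.4   0.73  1.23] t 14.2
[ 1.956552   -1.76865032  1.16748707]
```

```bash
python3 -m jog '[[0,-0.0022,0,0,0,0,0],[0,0,0,0,0,0,0]]' && python3 -m jog '[[0,0,0,0,0,-0.13,0],[0,0,0,0,0,-0.13,0],[0,0,0,0,0,-0.13,0],[0,0,0,0,0,-0.13,0],[0,0,0,0,0,0,0]]'
python3 -c "
from h import *
to(0.09,18);print(sense()['wrist_torque'])"
```

```text
time_s: 14.4
eef_pos: [522.9, -100.2, 231.8]
ee_rot: [-0.055, 0.943, -0.207, 0.255]
force: [7.4, 3.6, 1.8]
grip_width: 0.207
grip_force: 40.3
time_s: 14.9
eef_pos: [523.1, -98.4, 231.9]
ee_rot: [0.011, 0.964, 0.044, 0.261]
force: [13.5, 16.3, 1.7]
grip_width: 0.208
grip_force: 40.2
shift(tool mm) [-1.3  3.   3.6] world [ 0.9 -3.1 -3.6] rotvec [-0.002 -0.005  0.   ] q [-0.53  0.11  1.88  0.39  0.73  0.71] t 14.9
[ 1.75636999 -1.36407026  1.09964939]
```

```bash
python3 -m jog '[[0,-0.0018,0,0,0,0,0]]' >/dev/null && python3 -m jog '[[0,0,0,0,0,-0.12,0],[0,0,0,0,0,-0.12,0],[0,0,0,0,0,-0.12,0],[0,0,0,0,0,0,0]]'
python3 -c "
from h import *
to(0.45,18);print(sense()['wrist_torque'])"
```

```text
time_s: 15.4
eef_pos: [522.8, -96.9, 231.7]
ee_rot: [0.057, 0.941, 0.216, 0.254]
force: [11.7, 14.3, 1.7]
grip_width: 0.204
grip_force: 40.5
shift(tool mm) [-2.6  3.8  3.6] world [ 1.2 -4.6 -3.4] rotvec [ 0.    -0.004  0.   ] q [-0.53  0.11  1.88  0.39  0.73  0.36] t 15.4
[ 1.37693289 -1.09873525  0.87041243]
```

```bash
python3 -m jog '[[0,-0.0015,0,0,0,-0.117,0],[0,0,0,0,0,-0.117,0],[0,0,0,0,0,-0.116,0],[0,0,0,0,0,0,0]]'
python3 -c "
from h import *
to(0.8,18)"
python3 -m jog '[[0,0,0,0,0,0,0.04],[0,0,0,0,0,0,0.0854],[0,0,0,0,0,0,0.0854],[0,0,0,0,0,0,0.0854],[0,0,0,0,0,0,0.0854]]' && python3 -m jog '[[0,0,0,0,0,0,0.0854],[0,0,-0.02,0,0,0,0.0854],[0,0,-0.04,0,0,0,0.0854],[0,0,-0.04,0,0,0,0.0854],[0,0,-0.04,0,0,0,0.0854]]'
```

```text
time_s: 15.8
eef_pos: [522.1, -95.7, 231.3]
ee_rot: [0.101, 0.889, 0.376, 0.24]
force: [8.8, 13.0, 2.4]
grip_width: 0.2
grip_force: 40.6
shift(tool mm) [-4.1  4.1  3.6] world [ 1.9 -5.8 -3. ] rotvec [ 0.001 -0.004  0.   ] q [-0.52  0.1   1.88  0.39  0.73  0.01] t 15.8
time_s: 16.3
eef_pos: [521.2, -97.3, 229.9]
ee_rot: [0.101, 0.89, 0.375, 0.239]
force: [-0.2, -0.2, -0.2]
grip_width: 0.996
grip_force: 0.0
time_s: 16.8
eef_pos: [450.2, -96.9, 352.3]
ee_rot: [0.101, 0.89, 0.375, 0.238]
force: [0.2, -0.4, 0.5]
grip_width: 1.001
grip_force: 0.0
```

```bash
python3 -m jog '[[0,0,-0.04,0,0,0,0.0854],[0,0,-0.04,0,0,0,0.0854],[-0.02,0.03,0,0,0,0,0.0854],[-0.02,0.03,0,0,0,0,0.0854],[-0.02,0.03,0,0,0,0,0.0854]]'
python3 - <<'E'
from h import *
b=eyes.capture("scene")[:,:,::-1];a=eyes.capture("top")[:,:,::-1]
cv2.imwrite("pics/a1.png",a);cv2.imwrite("pics/b1.png",b)
B=cv2.resize(b[180:255,240:315],None,fx=5,fy=5,interpolation=cv2.INTER_CUBIC);A=cv2.resize(a[170:245,230:305],None,fx=5,fy=5,interpolation=cv2.INTER_CUBIC)
cv2.imwrite("pics/kn1.png",np.hstack([B,A]))
E
```

```text
time_s: 17.3
eef_pos: [430.4, -204.2, 432.2]
ee_rot: [0.101, 0.89, 0.375, 0.239]
force: [0.1, 0.7, 0.1]
grip_width: 1.0
grip_force: 0.0
```

View pics/kn1.png

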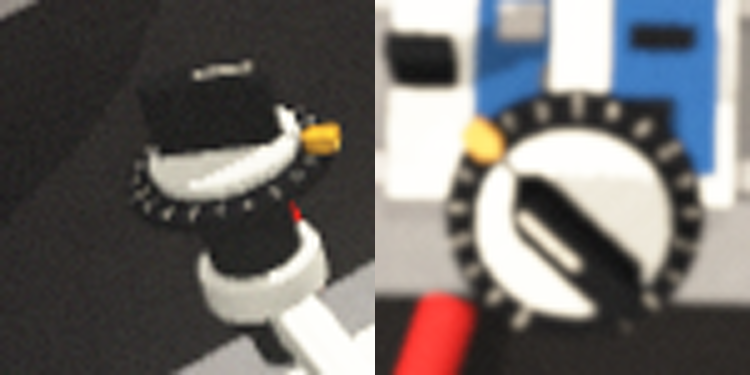

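The pointer nose at about (515,172) in the top crop faces the tab at (485,140). I'll check the angle numerically.

```bash
python3 - <<'E'
from h import *
a=cv2.imread("pics/a1.png");t=lambda u,v:(230+(u-377)/5,170+(v-2)/5);s=lambda u,v:(240+(u-2)/5,180+(v-2)/5)
c=np.array([530.9,-98,211.5])
hsv=cv2.cvtColor(a,cv2.COLOR_BGR2HSV);m=cv2.inRange(hsv,(10,110,120),(30,255,255))[170:245,230:305]
v,u=np.nonzero(m);tb=(230+u.mean(),170+v.mean());print(len(u),tb)
f=lambda p:(np.arctan2((p-c)@EY,(p-c)@EX),np.hypot((p-c)@EY,(p-c)@EX))
print("tab",f(onplane("top",tb,c,N)),"nose tip at skirt",f(onplane("top",t(512,170),c,N)))
p,e=tri(t(578,268),s(195,75));q,e2=tri(t(522,217),s(252,68));print(p,q,e,e2,"line dir",np.arctan2((q-p)@EY,(q-p)@EX))
L=[onplane("top",t(*x),c+40*N,N) for x in((578,268),(522,217),(522,176),(640,262))]
for i,j in((0,1),(3,2)):d=L[j]-L[i];print("dir top",np.arctan2(d@EY,d@EX),np.linalg.norm(d))
for cc in((530.9,-98,211.5),(533,-100,212.7)):
    c=np.array(cc);print(f(onplane("top",tb,c,N)))
E
```

```text
54 (np.float64(251.55555555555554), np.float64(198.1851851851852))
tab (np.float64(0.7482723975129594), np.float64(48.42943705491699)) nose tip at skirt (np.float64(0.7424313698128067), np.float64(33.10601963214206))
[ 510.32876649 -101.47341527  244.47349138] [528.13516035 -80.4155275  253.92297744] 1.2806720335793351 0.770270091760947 line dir 0.8075372540634645
dir top 0.8029304867695111 29.52004150419645
dir top 0.9168190194509928 56.37813279771824
(np.float64(0.7482723975129594), np.float64(48.42943705491699))
(np.float64(0.8130385515089787), np.float64(48.116263205301266))
```

The tool angle and the white line both read about 0.80 rad. The tab reads 0.75–0.81 depending on the assumed centre, and measured from the same centre the nose tip and tab differ by 0.006 rad. That is well inside the 0.125 rad tolerance, so I'm handing in.

```bash
python3 -c "
from rig import finish_job
print(finish_job())"
```

```text
the job is handed in; nothing more can be done
None
```

I slid the carriage home against its end stop, then turned the focus knob to the index in a single grasp and released it. By my measurements it is within about 0.05 rad of the index. The job is handed in, but no verdict came back.

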